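Fit a tuba piston in its casing and hold it down

ROBOT

A 6-joint arm with a two-finger parallel gripper is mounted at the origin on the work surface. World frame = base frame: x ahead of the robot, y to its left, z up, the work surface at z = 0. Lengths are in mm, angles in rad, forces in N, time in s.
With the tool pointing down it reaches from about 250 to 775 mm from the base axis. Payload 4 kg.
Tool frame: the origin (TCP) lies at the very end of the fingers, on their centre line; the grasp point (between the pads) lies 19 mm behind it; z points along the fingers, y is the line along which they close (so a half turn about z gives the same grasp; the last joint's range is limited). The gripper opens to 85 mm and grips with 20 to 120 N. Pads are 22 mm wide; open, the fingers measure 114 mm over their backs; the gripper's body (76 mm by 85 mm) begins 54 mm behind the grasp point. The pads swing forward as they close: fully open they stand 13 mm farther back than shut.
Start: joints at [1.121, 0.087, 1.371, -0, 1.684, -0.103], TCP at [186.949, 517.27, 231.341] pointing down, gripper open.
Joint ranges: [-3.1, 3.1], [-0.76, 2.03], [0.27, 2.55], [-1.08, 4.22], [0.17, 2.65], [-2.57, 2.57]. Speed limits (rad/s): [2.79, 2.79, 3.14, 3.14, 3.14, 3.14].

INTERFACE

Orientations are given as a 3x3 rotation matrix whose columns are the frame's x, y, z axes.
In Python, from bench import robot gives the robot as it stands. The module is installed in compiled form; this text tells all that it offers.
- The arm moves only by the shell command python3 -m jog 'ROWS' [FORCE]. ROWS is JSON, a list that holds one entry, the list of rows, each a list of 7 numbers: the shift along the world's x, y, z in units of 150 mm (1.0 is 150 mm), then the turn, a rotation vector about the world's x, y, z in units of pi rad (1.0 is pi rad), then the closure, from 0 (fully open) to 1 (shut). In form: [[[x, y, z, ax, ay, az, grip], ...]]. A call has 1 to 20 rows; each row shifts and turns the commanded pose from where the row before left it; what a row does not reach is not made up. A row lasts 1/10 s, in which the tool goes at most 50 mm and 8.59 degrees, less where a joint would pass 70% of its speed; a pose out of reach is approached as far as the arm can. A call with a number of a shift or a turn outside -1 to 1 is refused whole. A call with a gripper value outside its range is refused whole. The fingers move at their own pace and stop on an object; FORCE is the grip in N (left out, the last holds). Time passes only in rows, so rows that do not move let the fingers close. It gives the time, the measured TCP pose, the force, the opening and the grip force at its end, in the units of the state.
- robot.state(): the state, without advancing time (a new reading comes with each control period).
- robot.capture(name): name is "scene" or "side" or "wrist"; returns a dict with "image" (400x640x3 uint8, red, green, blue), "fx", "fy", "cx", "cy" (pixels), "k1" (the pictures are not rectified: a ray, as slopes to the right and down, at radius r is drawn at 1 + k1 r^2 times it, then the intrinsics apply), "rvec" (rotation vector, rad) and "tvec" (3), from world to camera coordinates, as OpenCV has them; the wrist camera has in their place "mount" (4x4, takes a point from camera to tool coordinates, whose origin is the TCP and whose axes are the flange's). Camera axes: x right, y down, z forward; pixel columns grow to the right and rows downward; lengths in mm; the calibration is good to about 2 mm. A picture is of the moment at which its call begins: read the wrist's pose just before it. There is no depth.
- robot.finish_job(): hands the job in; it is judged then, once.
Trained networks look in the newest picture that a camera, given by its name, has taken for a name from the list of things; names that differ only in an ending like _2 or _b are one class to them, and where a whole thing is asked for, a point or a joint stands for the part that bears it (a point fixed in the world has none). Each returns a list of dicts, best first, with "confidence" (0 to 1); they miss things now and then, are a little off and sometimes report something else, mostly with a low value. They report only what shows in the picture. A call takes as long as a camera call. They do not tell look-alikes from the thing itself.
- robot.cut_out(name, camera): "pixels" (400x640 bool, what is visible of it) and "at" ([row, column] in pixels, amid what is visible of it).
- robot.pinpoint(name, camera): "at" ([row, column] in pixels: a listed point, or the origin of a listed thing).
The state is a dict: "t": time; "qpos": joint angles; "qvel": joint speeds; "tau": joint torques, N m; "eef_pos": TCP position; "orientation": TCP orientation; "wrist_force": force on the tool from outside, world axes, zero at the start; "ft_torque": the same for the moment, N m; "grip_width": finger opening in mm; "grip_force": force on a finger pad.
Only numpy, scipy, OpenCV 4.12 (cv2) and the standard library are available. Lean on these libraries where they do the work, as an engineer would, in place of code of your own. Each camera call takes 0.05 s, during which the arm holds its last target. There are 200 camera calls.

TASK

Pick the big tuba piston with the white guide key out of the parts tray by its stem and slide it foot first into the one open casing of the valve block in the vise, turning it until the key slips into the keyway. Keep pushing, without forcing it, until the piston is fully down on its stop against the spring, and finish while still gripping the stem and holding it down there, so that the port alignment can be checked. Leave the other parts in the tray and on the bench where they are.

Things in the scene. Friction and masses are not known exactly. Their poses are not given: they have to be found in the camera images.
- piston: Tuba piston, loose, upright in the tray, 80 to 160 g: bright steel cylinder 24 mm in diameter, 76 mm long (foot chamfered 2 x 3 mm, dark ports in its side), then a bare brass stem 10 mm in diameter, 50 mm long. Origin: centre of the foot; z up along the stem. A white guide key, 5 mm wide, 12 mm tall, stands out of its +x side to 16.5 mm from the axis, its lower edge 40 mm above the foot.
- stem_top (a point): Top end of the piston's stem, 126 mm above its foot.
- piston_key (a point): Outer face of the white guide key, 16.5 mm from the piston's axis along its own +x, 46 mm above the foot (middle of the key's height).
- casing: The one open casing of three brass casings in a row 46 mm apart (any place in the row), fixed: upright tube, bore 27 mm, outside 38 mm, 118 mm tall. Origin: centre of its underside. A keyway 7 mm wide, 3.7 mm deep runs down the whole bore on its +x side, across the row, seen from above as a notch. If turned wrongly the key lands on the rim with the foot 40 mm in.
- casing_mouth (a point): Centre of the open casing's rim, 118 mm above its underside, 175 mm above the bench.
- spring (a joint): Travel of the spring plate in the open casing: 0 up, where the piston meets it with its body's top flush with the rim (foot 76 mm below the rim); 0.016 m fully down on the stop (foot 92 mm below the rim, 34 mm of stem still above the rim). Pushes up with 3 N at 0, rising to 7 N on the stop.
- vise: Cast steel bench vise, fixed, jaw tops 119 mm high, holding the valve block between wooden pads. Origin on the bench under the middle of the row of casings; y along the row; its tommy bar is at -x. Fixed brass tubes stick out 46 mm past the end casings' centres along the row, up to 156 mm high.
- capped_a: Closed casing of the block, brass cap on it, fixed; its cap's top is 7 mm above the open casing's rim, 39 mm in diameter. Origin: centre of its underside.
- capped_b: The other closed casing, the same.
- tray: Blue sheet-steel parts tray, fixed, 200 (x) x 270 (y) mm, walls 3 mm thick and 35 mm high, felt floor 4.5 mm above the bench. Origin: centre of its underside.
- small_piston_a: Copper-coloured trumpet piston, loose, upright in the tray: 17 mm in diameter, 86 mm tall with its white button, no key. Not the one wanted. Origin: centre of its foot.
- small_piston_b: A second trumpet piston, the same.
- bottom_cap: Brass bottom cap, loose in the tray, 39 mm in diameter, 14 mm tall, open side up. Origin: centre of its underside.
- crook: Small U of brass tube, loose, flat in the tray, about 49 x 47 x 11 mm. Origin under the middle of the bend's ends.
- oil_bottle: Valve oil bottle, loose on the bench, 34 mm in diameter, 100 mm tall. Origin: centre of its underside.
- mallet: Rawhide mallet, loose on the bench: head 42 mm in diameter and 85 mm long along y, handle 207 mm long towards +x. Origin under the head's middle.
- tuning_slide: Brass tuning slide, a U of 18 mm tube 86 mm wide and 165 mm long, lying on the bench, loose. Origin under the bend's middle; legs to -x.
- mouthpiece: Plated cup mouthpiece, loose, standing on its rim, 33 mm in diameter, 80 mm tall. Origin: centre of its underside.
Mind the look-alikes: they are no part of the job. Leave any purple look-alike of the piston alone.

How it is judged:
By the outcome, as a careful person would: the job done as asked, in the order asked, and still so for the second after the job is handed in, while the arm keeps its last pose, push and grip.
It also fails if it takes over 48 s, if anything falls off the work surface, if the arm or the gripper's body presses on something with over 40 N, if the wrist force passes 120 N, or if a joint passes its speed limit or range.

## Working session

There is one attempt and no reset: what is moved stays moved. The work goes in short steps, Python scripts to look and compute and a shell command to move; the robot and the scene stay as the last step left them, time stands still between calls to the robot, and variables do not carry over. Pictures are saved under pics/ and viewed, at most 10 in all, crops included, and the job is handed in when it is done.

```bash
mkdir -p pics
cat > h.py <<'E'
import numpy as np, cv2
from bench import robot
def cam(name):
    s=robot.state(); c=robot.capture(name)
    if name=="wrist":
        T=np.eye(4); T[:3,:3]=np.array(s["orientation"]).reshape(3,3); T[:3,3]=s["eef_pos"]
        M=T@np.array(c["mount"]); R=M[:3,:3].T; t=-R@M[:3,3]
    else:
        R=cv2.Rodrigues(np.array(c["rvec"],float))[0]; t=np.array(c["tvec"],float).ravel()
    c["R"],c["t"]=R,t
    c["K"]=np.array([[c["fx"],0,c["cx"]],[0,c["fy"],c["cy"]],[0,0,1.]]); c["d"]=np.array([c["k1"],0,0,0,0.])
    return c
def ray(c,at):
    p=cv2.undistortPoints(np.array([[[at[1],at[0]]]],float),c["K"],c["d"])[0,0]
    return -c["R"].T@c["t"], c["R"].T@np.array([p[0],p[1],1])
def onz(c,at,z):
    o,d=ray(c,at); return o+d*(z-o[2])/d[2]
def tri(rs):
    A=0;b=0
    for o,d in rs:
        d=d/np.linalg.norm(d); P=np.eye(3)-np.outer(d,d); A=A+P; b=b+P@o
    return np.linalg.solve(A,b)
def proj(c,p):
    q=cv2.projectPoints(np.array([p],float),cv2.Rodrigues(c["R"])[0],c["t"],c["K"],c["d"])[0][0,0]; return q[::-1]
def save(c,n): cv2.imwrite("pics/"+n+".png",c["image"][:,:,::-1])
E
python3 - <<'E'
from h import *
np.set_printoptions(precision=1,suppress=True)
C={}
for n in("scene","side","wrist"):
    c=C[n]=cam(n); save(c,n+"0")
    print(n,"cam at",-c["R"].T@c["t"])
    for k,z in(("stem_top",130.5),("piston_key",50.5),("piston",4.5),("casing_mouth",175),("vise",0),("tray",0),("capped_a",57)):
        for r in robot.pinpoint(k,n)[:3]: print(k,round(r["confidence"],2),np.array(r["at"]),onz(c,r["at"],z))
E
```

```text
scene cam at [1076.7  401.8  736.6]
stem_top 0.6 [183.3 432.4] [331.6 120.3 130.5]
stem_top 0.52 [213.3 415.6] [456.1 147.3 130.5]
piston_key 0.78 [236.8 400.1] [472.7 130.   50.5]
piston_key 0.52 [203.1 415.8] [339.2  92.9  50.5]
piston 0.82 [218.8 416.6] [344.2 108.1   4.5]
piston 0.65 [249.9 400.5] [469.6 137.5   4.5]
casing_mouth 0.61 [162.4 277. ] [ 577.9 -188.   175. ]
vise 0.97 [216.2 279.6] [ 590.6 -181.2   -0. ]
vise 0.49 [164.2 272.9] [ 438.4 -374.4    0. ]
tray 0.98 [279.2 416.8] [516.8 214.7   0. ]
capped_a 0.69 [206.6 289.6] [ 585.3 -143.1   57. ]
capped_a 0.55 [187.8 273.4] [ 561.9 -231.7   57. ]
capped_a 0.42 [194.5 280.5] [ 568.1 -196.3   57. ]
side cam at [403.8 574.5 747.9]
stem_top 0.62 [281.1 343.8] [468.  144.7 130.5]
stem_top 0.55 [283.6 414.1] [336.  112.6 130.5]
piston_key 0.8 [296.  340.6] [474.3 127.5  50.5]
piston_key 0.64 [301.1 405.1] [341.3 102.1  50.5]
piston_key 0.33 [154.3 326.9] [ 631.6 -350.    50.5]
piston 0.84 [319.4 405.6] [331.  115.9   4.5]
casing_mouth 0.69 [157.3 329.8] [ 580.8 -174.9  175. ]
casing_mouth 0.51 [282.9 344.3] [461.7 179.2 175. ]
vise 0.74 [203.2 326.7] [ 588.4 -190.8   -0. ]
vise 0.22 [199.6 320.6] [ 609.1 -200.3    0. ]
tray 0.59 [342.8 305.5] [522.9 223.1   0. ]
capped_a 0.93 [199.1 319.6] [ 596.6 -142.4   57. ]
capped_a 0.65 [299. 343.] [467.2 137.3  57. ]
capped_a 0.5 [178.3 337.4] [ 571.7 -239.8   57. ]
wrist cam at [123.7 540.3 373.5]
```

```bash
python3 -c "
import cv2,numpy as np
a=[cv2.imread('pics/%s0.png'%n) for n in('scene','side','wrist')]
cv2.imwrite('pics/s.png',a[0]);cv2.imwrite('pics/m.png',np.hstack([cv2.resize(x,(400,250),interpolation=3) for x in a[1:]]))"
```

```text
(no output)
```

View pics/s.png

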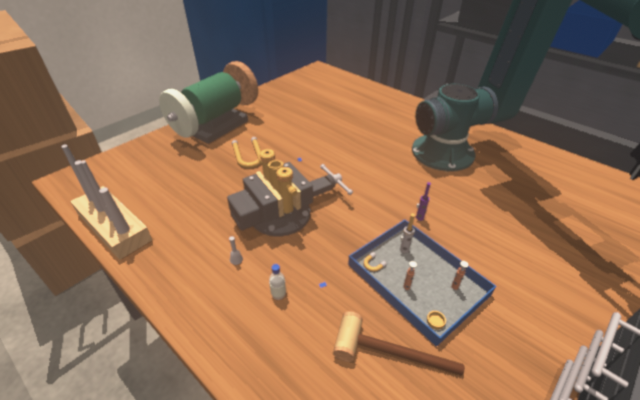

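View pics/m.png

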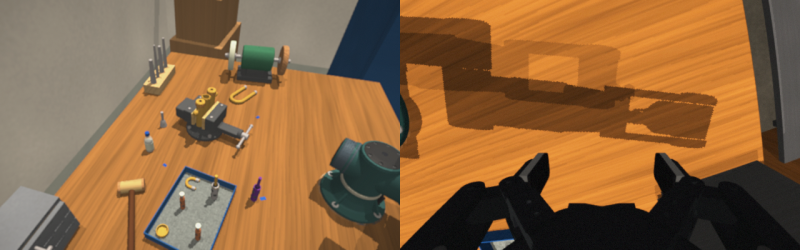

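The real piston is in the tray near (463,145), at scene pixel (213,415). The purple copy is outside the tray at (183,432). The open casing is the middle one, at scene pixel (162,277).

```bash
python3 -c "
from h import *
np.set_printoptions(precision=2,suppress=True)
s=robot.state();print(s['t'],s['orientation'],s['wrist_force'],s['grip_width'])
c=cam('wrist');print(c['mount'])"
python3 -m jog '[[[0.1,-0.15,0.1,0,0,0,0],[0.18,-0.25,0.05,0,0,0,0],[0.18,-0.25,0,0,0,0,0],[0.18,-0.25,0,0,0,0,0],[0.18,-0.25,0,0,0,0,0],[0.18,-0.25,0,0,0,0,0],[0.18,-0.25,0,0,0,0,0],[0.18,-0.25,0,0,0,0,0],[0.18,-0.25,0,0,0,0,0],[0.12,-0.15,0,0,0,0,0],[0.0,-0,0,0,0,0,0],[0.0,-0,0,0,0,0,0]]]'
python3 - <<'E'
from h import *
np.set_printoptions(precision=1,suppress=True)
s=robot.state();print(s['t'],s['eef_pos'],s['orientation'],s['qpos'])
c=cam("wrist");save(c,"w1")
for k,z in(("stem_top",130.5),("piston_key",50.5),("piston",4.5)):
    for r in robot.pinpoint(k,"wrist")[:3]: print(k,round(r["confidence"],2),np.array(r["at"]),onz(c,r["at"],z))
E
```

```text
1.2 [[-0.94  0.34  0.  ]
 [ 0.34  0.94  0.  ]
 [-0.    0.   -1.  ]] [-0.12 -0.9   0.34] 85.48616575851516
[[   0.     -0.96   -0.27   67.28]
 [   1.      0.      0.      0.19]
 [  -0.     -0.27    0.96 -142.12]
 [   0.      0.      0.      1.  ]]
t: 2.45
eef_pos: [436.0, 172.0, 253.8]
orientation: [[-0.94, 0.341, -0.001], [0.341, 0.94, 0.001], [0.001, 0.0, -1.0]]
wrist_force: [-0.3, 0.1, 0.3]
grip_width: 85.4
grip_force: 0.0
2.45 [436.  172.  253.8] [[-0.9  0.3 -0. ]
 [ 0.3  0.9  0. ]
 [ 0.   0.  -1. ]] [ 0.3 -0.1  1.5  0.   1.7 -1. ]
stem_top 0.7 [112.5 220.6] [332.  112.2 130.5]
stem_top 0.56 [234.8 307.5] [469.7 144.4 130.5]
piston_key 0.78 [127.6 234.6] [341.4  95.7  50.5]
piston_key 0.65 [220.8 305.4] [479.7 133.4  50.5]
piston_key 0.17 [341.2 395.3] [703.6 191.5  50.5]
piston 0.8 [119.2 250.8] [334.8 107.5   4.5]
piston 0.67 [202.6 314. ] [472.3 146.7   4.5]
```

View pics/w1.png

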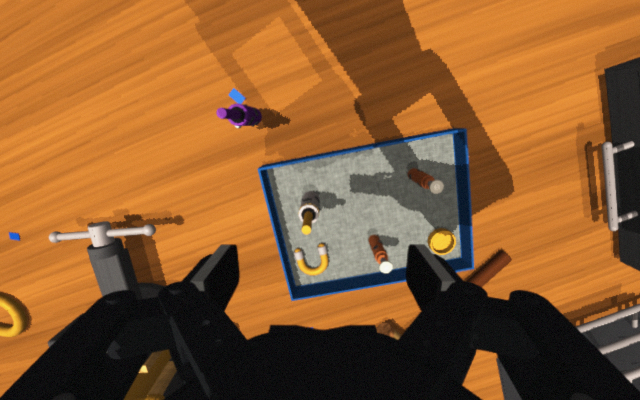

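The piston is in the tray at about (307,210), with its stem top at (230,306). I'll go above it while turning the fingers toward the key's line, the way that leaves wrist range for the casing.

```bash
python3 -m jog '[[[0.02,-0.02,0,0,0,-0.047,0],[0.02,-0.02,0,0,0,-0.047,0],[0.02,-0.02,0,0,0,-0.047,0],[0.02,-0.02,0,0,0,-0.047,0],[0.02,-0.02,0,0,0,-0.047,0],[0.02,-0.02,0,0,0,-0.047,0],[0.02,-0.02,0,0,0,-0.047,0],[0.02,-0.02,0,0,0,-0.047,0],[0.02,-0.02,-0.03,0,0,-0.047,0],[0.02,0,-0.05,0,0,-0.047,0],[0.01,0,-0.05,0,0,-0.047,0],[0,0,-0.05,0,0,-0.047,0],[0,0,-0.05,0,0,-0.047,0],[0,0,-0.05,0,0,-0.047,0],[0,0,0,0,0,0,0],[0,0,0,0,0,0,0]]]'
python3 - <<'E'
from h import *
np.set_printoptions(precision=1,suppress=True)
s=robot.state();print(s['t'],s['qpos'])
c=cam("wrist")
for k,z in(("stem_top",130.5),("piston_key",50.5),("piston",4.5)):
    for r in robot.pinpoint(k,"wrist")[:3]: print(k,round(r["confidence"],2),np.array(r["at"]),onz(c,r["at"],z))
im=c["image"][:,:,::-1].copy();q=proj(c,[468,145,90]);r0,c0=int(q[0]),int(q[1])
cv2.imwrite("pics/w2.png",cv2.resize(im[max(0,r0-100):r0+100,max(0,c0-130):c0+130],None,fx=3,fy=3,interpolation=3));print(r0-100,c0-130)
E
```

```text
t: 4.25
eef_pos: [467.1, 146.0, 212.0]
orientation: [[0.744, 0.668, 0.0], [0.668, -0.744, -0.0], [0.0, 0.0, -1.0]]
wrist_force: [1.3, -0.5, 0.4]
grip_width: 85.8
grip_force: 0.0
4.25 [ 0.2 -0.   1.5 -0.   1.6  1. ]
stem_top 0.72 [329.1 256.7] [335.9 112.  130.5]
stem_top 0.63 [208.  323.2] [467.4 145.4 130.5]
piston_key 0.76 [191.3 336.3] [473.6 131.2  50.5]
piston_key 0.68 [284.1 282.6] [344.8 101.1  50.5]
piston 0.71 [269.6 274.8] [329.  110.    4.5]
piston 0.56 [185.1 320.9] [460.  142.1   4.5]
95 193
```

View pics/w2.png

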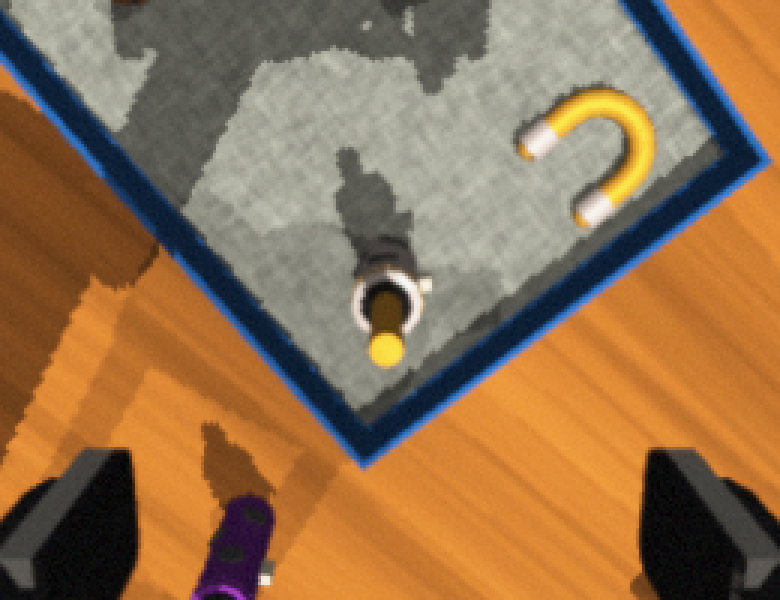

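The stem top is at crop (386,350), the body-top ring is centred at (387,303) and the white key is at (426,285).

Run:
```python
from h import *
np.set_printoptions(precision=1,suppress=True)
c=cam("wrist")
f=lambda x,y:(95+y/3-.3,193+x/3-.3)
a=onz(c,f(386,349),130.5);b=onz(c,f(387,303),80.5);k=onz(c,f(426,284),55)
print(a,b,k)
for m in(a,b,(a+b)/2):
    d=k-m;print(np.hypot(d[0],d[1]),np.degrees(np.arctan2(d[1],d[0])))
s=robot.state();R=np.array(s['orientation']);print(s['eef_pos'],np.degrees(np.arctan2(R[1,1],R[0,1])))
```

```text
[464.9 144.3 130.5] [465.4 144.4  80.5] [475.3 134.3  55. ]
14.380294901117708 -43.75441065621402
14.114410738295433 -45.58672054051511
14.24553165298465 -44.66201622594909
[467.6 145.5 212.4] -48.23839235757103
```

```bash
python3 -m jog '[[[-0.015,-0.007,-0.1,0,0,0.018,0],[0,0,-0.2,0,0,0,0],[0,0,-0.2,0,0,0,0],[0,0,-0.17,0,0,0,0],[0,0,-0.07,0,0,0,0.3],[0,0,0,0,0,0,0.6],[0,0,0,0,0,0,1],[0,0,0,0,0,0,1],[0,0,0,0,0,0,1],[0,0,0,0,0,0,1],[0,0,0,0,0,0,1]]]' 60
```

```text
t: 5.6
eef_pos: [466.1, 144.7, 102.5]
orientation: [[0.708, 0.706, 0.003], [0.706, -0.708, 0.001], [0.003, 0.001, -1.0]]
wrist_force: [-2.0, 1.6, 5.5]
grip_width: 8.1
grip_force: 58.6
```

```bash
python3 -m jog '[[[0,0,0.1,0,0,0,1],[0,0,0.2,0,0,0,1],[0,0,0.25,0,0,0,1],[0,0,0.25,0,0,0,1],[0,0,0.25,0,0,0,1],[0.02,-0.1,0.2,0,0,0,1],[0.04,-0.2,0.1,0,0,0.02,1],[0.04,-0.25,0,0,0,0.03,1],[0.04,-0.25,0,0,0,0.03,1],[0.04,-0.25,0,0,0,0.03,1],[0.04,-0.25,0,0,0,0.03,1],[0.04,-0.25,0,0,0,0.03,1],[0.04,-0.25,0,0,0,0,1],[0.04,-0.25,0,0,0,0,1],[0.04,-0.2,0,0,0,0,1],[0.02,-0.1,0,0,0,0,1],[0,0,0,0,0,0,1],[0,0,0,0,0,0,1]]]' 60
python3 - <<'E'
from h import *
np.set_printoptions(precision=1,suppress=True)
c=cam("wrist");save(c,"w3")
for k,z in(("casing_mouth",175),("capped_a",57),("vise",0),("piston_key",250),("piston",205)):
    for r in robot.pinpoint(k,"wrist")[:3]: print(k,round(r["confidence"],2),np.array(r["at"]),onz(c,r["at"],z))
E
```

```text
t: 7.4
eef_pos: [525.1, -207.3, 303.0]
orientation: [[0.249, 0.968, -0.001], [0.968, -0.249, 0.001], [0.001, -0.001, -1.0]]
wrist_force: [0.0, 0.5, -1.6]
grip_width: 8.0
grip_force: 58.6
casing_mouth 0.82 [163.1 378.7] [ 585.  -190.8  175. ]
casing_mouth 0.3 [ 84.5 469.1] [ 679.8 -140.8  175. ]
capped_a 0.91 [111.7 360.4] [ 594.2 -139.5   57. ]
capped_a 0.79 [180.9 359.5] [ 572.9 -229.8   57. ]
vise 0.97 [145.6 355.2] [ 583.1 -186.5    0. ]
piston_key 0.98 [221.8 344.8] [ 540.4 -213.3  250. ]
piston 0.56 [203.7 323.9] [ 526.1 -208.6  205. ]
```

View pics/w3.png

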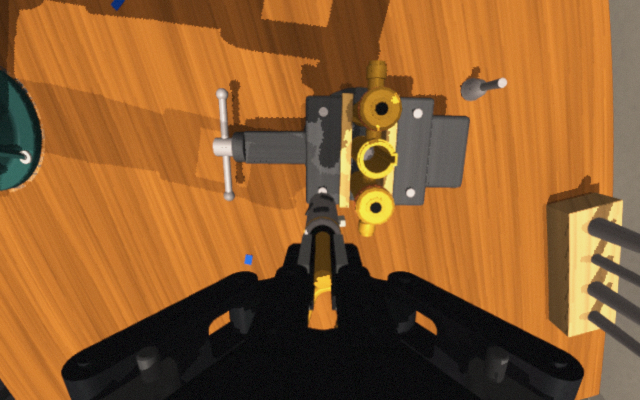

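The open mouth is the middle one at about (377,159), with its notch on the right at about (394,159). The held piston's key also points right, at (342,222). I'll zoom in for exact angles.

```bash
python3 -c "
import cv2
a=cv2.imread('pics/w3.png')
cv2.imwrite('pics/w3c.png',cv2.resize(a[120:250,300:430],None,fx=4.6,fy=4.6,interpolation=3))"
```

```text
(no output)
```

View pics/w3c.png

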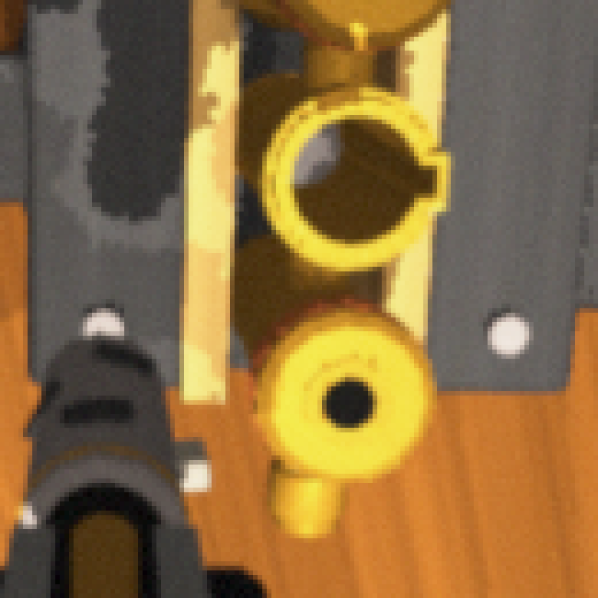

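Run:
```python
from h import *
np.set_printoptions(precision=1,suppress=True)
c=cam("wrist");s=robot.state();T=np.array(s['eef_pos']);print(T)
f=lambda x,y:(120+y/4.6-.4,300+x/4.6-.4)
m=onz(c,f(355,179),175);n=onz(c,f(431,181),175);c1=onz(c,f(348,403),182);c2=onz(c,(107,381),182)
L=onz(c,f(262,178),175);B=onz(c,f(355,270),175);tp=onz(c,f(355,85),175)
print("mouth",m,"notch",n,"caps",c1,c2,"mid",(c1+c2)/2,"OD",np.linalg.norm(B-tp),np.linalg.norm(m-L))
an=lambda d:np.degrees(np.arctan2(d[1],d[0]))
print("notch yaw",an(n-m),"row x yaw",an(c2-c1)-90,np.linalg.norm(c2-c1))
k=onz(c,f(197,475),254)
print("key",k,k-T,an(k-T))
for r in robot.pinpoint("piston_key","wrist")[:1]:
    p=onz(c,r["at"],251);print("net key",p-T,an(p-T))
# predicted key/foot pixels for yaw candidates
for y in(-18,-14,-10):
    a=np.radians(y);print(y,proj(c,T+[15*np.cos(a),15*np.sin(a),-46]))
print("key px",f(197,475),"foot pred",proj(c,T+[0,0,-98]),"ringpred",proj(c,T+[0,0,-22]))
# other cameras
for nm in("scene","side"):
    c=cam(nm)
    for r in robot.pinpoint("casing_mouth",nm)[:1]: print(nm,"mouth",onz(c,r["at"],175))
    for r in robot.pinpoint("stem_top",nm)[:2]: print(nm,"stem",onz(c,r["at"],331))
```

```text
[ 525.2 -207.4  303.7]
mouth [ 584.6 -186.2  175. ] notch [ 599.9 -190.5  175. ] caps [ 572.6 -231.1  182. ] [ 596.5 -140.9  182. ] mid [ 584.5 -186.   182. ] OD 38.45004136308656 19.39036050407523
notch yaw -15.6766263283439 row x yaw -14.835762979853229 93.34325777732566
key [ 538.9 -212.4  254. ] [ 13.6  -5.1 -49.7] -20.33512557438315
net key [ 17.4  -8.9 -52.7] -27.189763428319328
-18 [223.9 343.5]
-14 [222.5 343.6]
-10 [221.1 343.6]
key px (222.8608695652174, 342.4260869565218) foot pred [202.7 322.2] ringpred [235.7 322.4]
scene mouth [ 588.5 -184.7  175. ]
scene stem [582.5 212.6 331. ]
side mouth [ 587.6 -186.   175. ]
side stem [357.9 263.2 331. ]
side stem [ 527.9 -213.7  331. ]
```

```bash
python3 -m jog '[[[0.1,0.035,0,0,0,0,1],[0.2,0.071,0,0,0,-0.003,1],[0.096,0.035,-0.02,0,0,0,1],[0,0,-0.1,0,0,0,1],[0,0,-0.07,0,0,0,1],[0,0,0,0,0,0,1],[0,0,0,0,0,0,1]]]' 60
python3 - <<'E'
from h import *
c=cam("wrist");s=robot.state();T=np.array(s['eef_pos'])
q=proj(c,[584.6,-186.2,175]);print(q,proj(c,T+[0,0,-98]))
r0,c0=int(q[0])-60,int(q[1])-75
cv2.imwrite("pics/w4.png",cv2.resize(c["image"][r0:r0+130,c0:c0+150,::-1],None,fx=4.6,fy=4.6,interpolation=3));print(r0,c0)
E
```

```text
t: 8.8
eef_pos: [584.1, -187.3, 274.6]
orientation: [[0.259, 0.966, -0.001], [0.966, -0.259, 0.0], [-0.0, -0.001, -1.0]]
wrist_force: [0.7, 0.5, -0.9]
grip_width: 7.6
grip_force: 58.7
[200.72656795 322.5584161 ] [202.80893651 322.68623418]
140 247
```

View pics/w4.png

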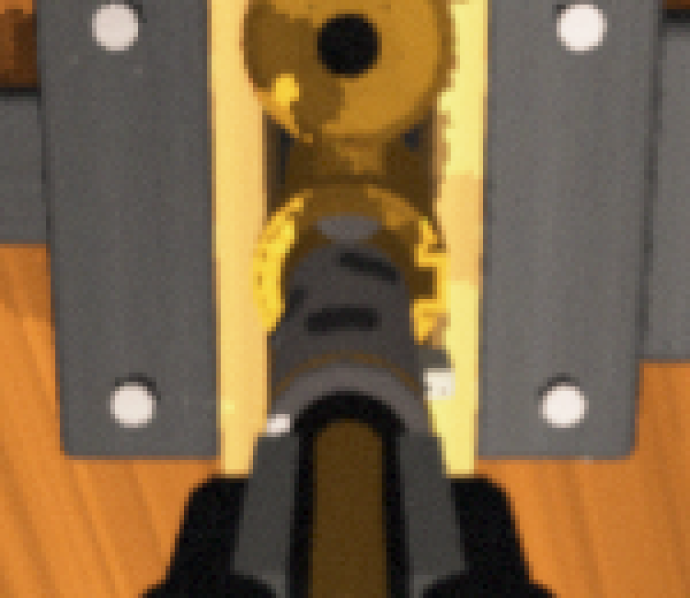

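The foot sits over the mouth at about (347,278) in the crop, with the key and notch both on the right. I'll nudge 1 mm and insert gently.

```bash
python3 -m jog '[[[0.003,0.007,-0.03,0,0,0,1],[0,0,-0.04,0,0,0,1],[0,0,-0.04,0,0,0,1],[0,0,-0.04,0,0,0,1],[0,0,0,0,0,0,1]]]' 60
```

```text
t: 9.35
eef_pos: [584.5, -185.9, 250.6]
orientation: [[0.259, 0.966, -0.003], [0.966, -0.259, 0.001], [0.0, -0.003, -1.0]]
wrist_force: [0.0, -0.2, -1.2]
grip_width: 8.1
grip_force: 58.8
```

```bash
python3 -m jog '[[[0,0,-0.05,0,0,0,1],[0,0,-0.04,0,0,0,1],[0,0,-0.02,0,0,0,1],[0,0,-0.02,0,0,0,1],[0,0,-0.02,0,0,0,1],[0,0,0,0,0,0,1]]]' 60; python3 -c "
from h import *
c=cam('wrist');q=proj(c,[584.6,-186.2,175]);r0,c0=int(q[0])-50,int(q[1])-65
cv2.imwrite('pics/w5.png',cv2.resize(c['image'][r0:r0+130,c0:c0+130,::-1],None,fx=4,fy=4,interpolation=3))"
```

```text
t: 9.95
eef_pos: [584.9, -186.0, 229.3]
orientation: [[0.259, 0.966, -0.001], [0.966, -0.259, 0.0], [0.0, -0.001, -1.0]]
wrist_force: [0.0, -0.1, -1.3]
grip_width: 7.7
grip_force: 58.8
```

View pics/w5.png

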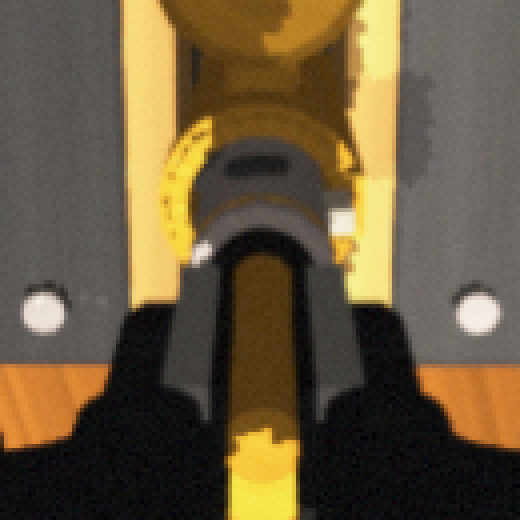

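The white key, at crop (342,220), is dropping into the notch with no force showing. I'll continue down.

```bash
python3 -m jog '[[[0,0,-0.03,0,0,0,1],[0,0,-0.03,0,0,0,1],[0,0,-0.04,0,0,0,1],[0,0,-0.04,0,0,0,1],[0,0,-0.04,0,0,0,1],[0,0,0,0,0,0,1]]]' 60; python3 -m jog '[[[0,0,-0.03,0,0,0,1],[0,0,-0.03,0,0,0,1],[0,0,-0.02,0,0,0,1],[0,0,0,0,0,0,1]]]'
```

```text
t: 10.6
eef_pos: [584.5, -185.8, 201.1]
orientation: [[0.259, 0.966, -0.002], [0.966, -0.259, 0.001], [0.0, -0.003, -1.0]]
wrist_force: [0.2, 0.1, -2.0]
grip_width: 8.1
grip_force: 58.8
t: 11.0
eef_pos: [585.2, -186.2, 191.4]
orientation: [[0.259, 0.966, 0.001], [0.966, -0.259, -0.0], [-0.0, 0.001, -1.0]]
wrist_force: [-1.1, 0.2, 3.6]
grip_width: 7.7
grip_force: 59.3
```

```bash
python3 -m jog '[[[0,0,-0.02,0,0,0,1],[0,0,-0.02,0,0,0,1],[0,0,-0.012,0,0,0,1],[0,0,0,0,0,0,1]]]'; python3 -m jog '[[[0,0,-0.008,0,0,0,1],[0,0,0,0,0,0,1]]]';python3 -m jog '[[[0,0,-0.008,0,0,0,1],[0,0,0,0,0,0,1]]]'
```

```text
t: 11.4
eef_pos: [585.3, -186.2, 183.5]
orientation: [[0.259, 0.966, 0.001], [0.966, -0.259, -0.001], [-0.0, 0.001, -1.0]]
wrist_force: [-0.8, 0.3, 5.2]
grip_width: 7.9
grip_force: 59.5
t: 11.6
eef_pos: [585.3, -186.2, 182.6]
orientation: [[0.259, 0.966, 0.001], [0.966, -0.259, -0.001], [-0.0, 0.001, -1.0]]
wrist_force: [-1.6, -0.2, 5.2]
grip_width: 8.0
grip_force: 59.5
t: 11.8
eef_pos: [585.3, -186.2, 181.5]
orientation: [[0.259, 0.966, 0.001], [0.966, -0.259, -0.001], [-0.0, 0.002, -1.0]]
wrist_force: [-1.4, -0.3, 5.4]
grip_width: 7.7
grip_force: 59.5
```

Close to the stop. I'll keep stepping until the force climbs sharply.

```bash
python3 -m jog '[[[0,0,-0.007,0,0,0,1],[0,0,0,0,0,0,1]]]' | grep -E "eef|force"; python3 -m jog '[[[0,0,-0.007,0,0,0,1],[0,0,0,0,0,0,1]]]'| grep -E "eef|force"
```

```text
eef_pos: [585.4, -186.2, 181.1]
wrist_force: [-2.0, -0.7, 6.9]
grip_force: 59.8
eef_pos: [585.4, -186.3, 181.0]
wrist_force: [-3.7, 1.0, 10.0]
grip_force: 60.1
```

```bash
python3 -m jog '[[[0,0,-0.006,0,0,0,1],[0,0,0,0,0,0,1],[0,0,0,0,0,0,1]]]' | grep -E "eef|force"; python3 -m jog '[[[0,0,0,0,0,0,1],[0,0,0,0,0,0,1],[0,0,0,0,0,0,1],[0,0,0,0,0,0,1]]]'| grep -E "eef|force"
python3 -c "
from h import *
c=cam('wrist');q=proj(c,[584.6,-186.2,175]);r0,c0=int(q[0])-60,int(q[1])-75
cv2.imwrite('pics/w6.png',cv2.resize(c['image'][r0:r0+130,c0:c0+150,::-1],None,fx=4,fy=4,interpolation=3))"
```

```text
eef_pos: [585.5, -186.3, 181.0]
wrist_force: [-3.2, 1.8, 12.2]
grip_force: 60.4
eef_pos: [585.5, -186.3, 181.0]
wrist_force: [-4.3, 1.1, 11.7]
grip_force: 60.4
```

View pics/w6.png

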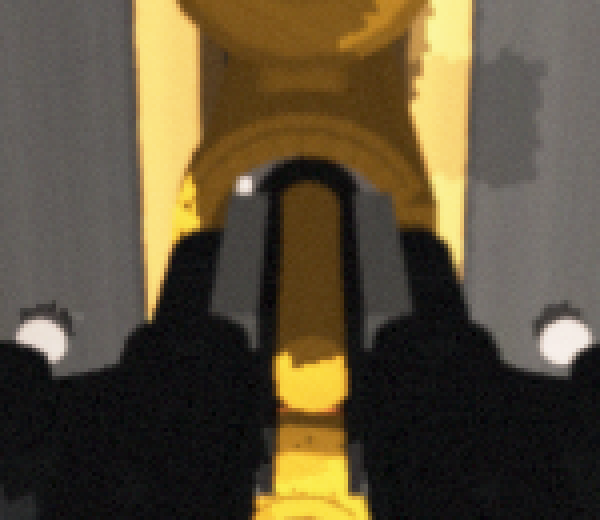

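The piston body is below the rim and the fingers hold the stem. The height matches the stop (181 mm, as predicted), and the force has risen above the spring's while the height holds.

```bash
python3 -c "
from bench import robot
print(robot.finish_job())"
```

```text
the job is handed in; nothing more can be done
None
```

The piston is in the open casing with its key in the keyway, pressed fully down on its stop with about 12 N and still gripped by the stem; the job was handed in after about 13 s of robot time.

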